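# Wedge a rocking dish warmer

### The job

The dish warmer rocks because its front left foot is stuck too short. With the fingertips push the yellow wedge, thin edge first, under that foot, testing by pressing on the corner above it, until the warmer stands level and no longer rocks, but not so far that the wedge jacks the corner up. Only touch and push: lift nothing, do not shove the warmer out of place or upset the dish on it or the things around, and finish while still holding a light but firm downward press on that corner.

Things in the scene. Friction and masses are not known exactly. Their poses are not given: they have to be found in the camera images.
- warmer: loose dish warmer, white housing 170 x 170 mm, 1.3 to 1.8 kg. Origin: middle of its footprint at worktop height; x points from its front (grey strip, black knob) to its back, y to its left. Rubber feet 22 mm wide, 14 mm high, at x, y = +-70 mm, leave 14 mm under the housing. Tops: housing 52 mm, metal plate (150 x 150 mm, middle at x = +6 mm) 56 mm over the worktop. Stands level on three feet
- short_foot_root (a point): middle of the short front left foot where it enters the housing, 14 mm above the worktop when level; x = -70, y = +70 mm in the warmer's frame. The foot's domed underside (11 mm radius) hangs 4.5 to 7.5 mm above the worktop (differs each time, does not move); about 2 N down on this corner tips the warmer onto it, by 0.045 to 0.075 rad
- corner_top (a point): the place to press: top of the warmer straight above the short foot, 56 mm above the worktop when level. A press of 7 to 15 N is a fair test of rocking (less than 5 N is not)
- wedge: loose yellow plastic wedge lying flat, 80 mm long (x), 44 mm wide (y), 50 g. Origin: centre of its underside; x points to the thin edge. The top rises evenly from 2 mm at the thin edge (x = +40 mm) to 14 mm at the thick back (x = -40 mm). It slides with less than 0.5 N; from the moment it takes up the foot it needs about 2 to 4 N, and going on lifts the corner (1 mm per 7 mm) or shoves the warmer
- wedge_back (a point): middle of the wedge's upright back face, 7 mm above its underside; the face is flat over 38 mm of width and 11 mm of height: a flat finger face pushed against it turns the wedge square to itself
- dish: loose covered petri dish, 90 mm across, 16 mm high, lying on the warmer's metal plate, its top 72 mm above the worktop; origin: centre of its underside
- bench_timer: loose white bench timer, 66 x 66 x 17 mm, leave alone; origin: centre of its underside
- tally_counter: loose grey round hand tally counter with a finger ring, 58 x 72 x 22 mm, to the right of the warmer's front, leave alone; origin: centre of its underside
Things that resemble listed ones, but are neither listed nor needed, are in the scene too. Several things look just like the wedge: the one meant starts farthest to the robot's right.

How it is judged:
On the way:
1. the wedge has been pushed under the short foot, with the fingers off the warmer (x of short_foot_root in the frame of wedge between -0.03 and 0.04 m and y of short_foot_root in the frame of wedge between -0.02 and 0.02 m and contact force between the fingers and warmer below 0.2 N), for 0.1 s.
At the end, for the whole second after the job is handed in: Fingers press with 5 to 30 N within 35 mm of the point above the short foot; under it the warmer is within 0.009 rad (half a degree) of level, the flat-lying wedge is under the short foot, carrying load (over 0.5 N), the dish is still on the plate and all is at rest (x of short_foot_root in the frame of wedge between -0.03 and 0.04 m and y of short_foot_root in the frame of wedge between -0.02 and 0.02 m and contact force between wedge and warmer above 0.5 N and contact force between the fingers and warmer between 5 and 30 N and horizontal distance between the grasp point and corner_top below 0.035 m and angle between warmer's own z axis and vertical below 0.009 rad and linear speed of each of warmer, wedge below 0.01 m/s and z of dish in the frame of warmer above 0.05 m and height (world z) of wedge below 0.006 m); the arm keeps its last pose, push and grip.
It fails at once if the wedge is lifted off the worktop (height (world z) of wedge above 0.012 m or angle between wedge's own z axis and vertical above 0.35 rad).
It fails at once if the warmer is lifted, tipped far over or shoved out of place by more than 20 mm (height (world z) of warmer above 0.015 m or angle between warmer's own z axis and vertical above 0.13 rad or distance of warmer from where it was at the start of the episode above 0.02 m).
It fails at once if the dish is upset or moved by more than 40 mm (distance of dish from where it was at the start of the episode above 0.04 m or angle between dish's own z axis and vertical above 0.2 rad).
It fails at once if the warmer is pressed with more than 40 N (contact force between the fingers and warmer above 40 N).
It fails at once if a thing around the work is moved by more than 20 mm (distance of any of bench_timer, tally_counter from where it was at the start of the episode above 0.02 m).
It also fails if it takes over 64 s, if anything falls off the work surface, if the arm or the gripper's body presses on something with over 40 N, if the wrist force passes 120 N, or if a joint passes its speed limit or range.

### The arm

A 7-joint arm with a two-finger parallel gripper is mounted at the origin on a cart in front of the work surface, level with it; the furniture and walls round the work are solid. World frame = base frame: x ahead of the robot, y to its left, z up, the work surface at z = 0. Lengths are in m, angles in rad, forces in N, time in s.
With the tool pointing down it reaches from about 0.425 to 0.925 m from the base axis. Payload 6.8 kg.
Tool frame: the origin (TCP) lies on the centre line of the jaws, within the pads' length; the fingertips stand 19 mm ahead of it and the grasp point (between the pads) is the TCP (r.tip_extent is the y of the fingertips in the tool frame, in m); y points along the fingers, z is the direction in which the jaws open and shut, and the axes are right-handed (so a half turn about y gives the same grasp; the last joint's range is limited). The gripper opens to 85 mm and grips with 20 to 120 N. Pads are 22 mm wide; open, the fingers measure 114 mm over their backs; the gripper's body (76 mm by 85 mm) begins 54 mm behind the grasp point. The pads swing forward as they close: fully open they stand 13 mm farther back than shut.
Start: joints at [1.235, 0.477, 0.022, 1.555, -0.011, 1.109, -0.083], TCP at [0.152, -0.658, 0.25] pointing down, gripper open.
Joint ranges: [-2.96, 2.96], [-0.34, 2.1], [-1.41, 1.46], [0.24, 2.44], [-1.37, 4.51], [0.17, 1.92], [-2.96, 2.96]. Speed limits (rad/s): [2.39, 2.39, 3.14, 3.14, 3.14, 3.14, 3.14].

### API

Orientations are given as a rotation vector (axis times angle).
In Python, from bench import r gives the robot as it stands. The module is installed in compiled form; this text tells all that it offers.
- The arm moves only by the tool jog_arm, never from a script. Its argument "motion" is a list of rows, each a list of 3 entries, a list of its own where there are three numbers: the opening, from 0 (shut) to 1 (fully open), then the shift along the tool's x, y, z in m, then the turn, a rotation vector about the tool's x, y, z in degrees. A call has 1 to 10 rows; each row shifts and turns the commanded pose from where the row before left it, along the tool's axes as they then stand; what a row does not reach is not made up. A row lasts 1/12 s, in which the tool goes at most 41.7 mm and 7.16 degrees, less where a joint would pass 70% of its speed; a pose out of reach is approached as far as the arm can. A call with a gripper value outside its range is refused whole. The fingers move at their own pace and stop on an object; "force" is the grip in N (left out, the last holds). Time passes only in rows, so rows that do not move let the fingers close. It gives the time, the measured TCP pose, the force and the opening at its end, in the units of the state.
- r.get_obs(): the state, without advancing time (a new reading comes with each control period).
- r.grab_frame(name): name is "scene" or "side" or "wrist"; returns a dict with "image" (480x640x3 uint8, red, green, blue), "range_z" (480x640 float32, m along the optical axis (not along the pixel's ray), 0 where there is no reading), "fx", "fy", "cx", "cy" (pixels), "xyz" and "orientation" of the camera in the world. Camera axes: x right, y down, z forward; pixel columns grow to the right and rows downward; lengths in m; the calibration is good to about 2 mm. The wrist camera is an equidistant fisheye: a pixel r from the principal point sees the ray r / f radians off the axis. A picture is of the moment at which its call begins.
- r.hand_in(): hands the job in, once; it reports no verdict.
The state is a dict: "clock": time; "joints": joint angles; "qvel": joint speeds; "tau": joint torques, N m; "tcp_pos": TCP position; "orientation": TCP orientation; "contact_force": force on the tool from outside, world axes, zero at the start; "moment": the same for the moment, N m; "grip_width": finger opening in m.
Only numpy, scipy, OpenCV 4.12 (cv2) and the standard library are available. Lean on these libraries where they do the work, as an engineer would, in place of code of your own. Each camera call takes 0.05 s, during which the arm holds its last target.

## Working session

There is one attempt and no reset: what is moved stays moved. The work goes in short steps, Python scripts to look and compute and a tool call to move; the robot and the scene stay as the last step left them, time stands still between calls to the robot, and variables do not carry over. Pictures are saved under pics/ and viewed, and the job is handed in when it is done.

Besides the shell and the picture viewer there is one more tool, called after "Request:" in YAML: its name, and indented under it one key for each argument. jog_arm: Moves the arm, as the interface text tells. Its arguments: {"type":"object","properties":{"motion":{"type":"array","items":{"type":"array"}},"force":{"type":"number"}},"required":["motion"]}

```bash
mkdir -p pics
cat > h.py <<'E'
import numpy as np, cv2
from scipy.spatial.transform import Rotation as R
from bench import r
def grab(name,fn=None):
    f=r.grab_frame(name)
    np.savez('last_%s.npz'%name,**f)
    if fn: cv2.imwrite('pics/'+fn,cv2.cvtColor(f['image'],cv2.COLOR_RGB2BGR))
    return f
def load(name): return dict(np.load('last_%s.npz'%name))
def cloud(f):
    z=f['range_z'].astype(float); v,u=np.mgrid[0:480,0:640]
    p=np.stack([(u-f['cx'])/f['fx']*z,(v-f['cy'])/f['fy']*z,z],-1)
    o=np.array(f['orientation']); M=R.from_rotvec(o).as_matrix() if o.shape==(3,) else o
    return p@M.T+f['xyz']
E
python3 - <<'E'
from h import *
print(r.get_obs(), r.tip_extent)
for n in ['scene','side','wrist']:
    f=grab(n,n+'1.png'); print(n,f['fx'],f['cx'],f['cy'],f['xyz'],f['orientation'])
E
```

```text
{'clock': 0.0, 'joints': array([ 1.23489658,  0.47781243,  0.02235518,  1.55644858, -0.01151226,
        1.10930241, -0.08307675]), 'qvel': array([-0.00065625,  0.00050631, -0.00095872,  0.00110374, -0.00105709,
       -0.00090302,  0.00049232]), 'tau': array([-1.04982093e-03, -5.96454155e+01,  1.60773374e+00, -2.81196588e+01,
        1.24791704e-02,  9.35071061e-03,  4.14354042e-05]), 'tcp_pos': array([ 0.1522944 , -0.65702259,  0.24931893]), 'orientation': array([-0.24072535,  2.10285273, -2.09902418]), 'contact_force': array([-0.36959761,  0.06184695,  0.86816081]), 'moment': array([-0.01314926, -0.00475646, -0.00498675]), 'grip_width': 0.0854053025052107} 0.019
scene 442.11428519571626 318.8520143538933 237.63995016480234 [0.20075882 0.35388111 0.56435751] [-0.62274305  2.53160871 -1.35934552]
side 478.07480126463656 327.1662089297884 236.44287516481984 [ 0.32128397 -0.97936291  0.67664526] [-2.28318947  0.3598291  -0.15453649]
wrist 371.64829954431775 319.51777196919954 234.58916059898593 [ 0.23376621 -0.63679081  0.37231422] [ 2.24455707 -1.78481024 -0.29894194]
```

View pics/scene1.png

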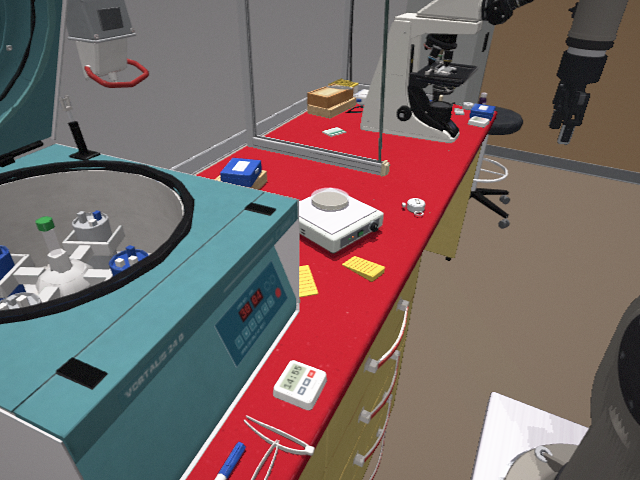

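View pics/side1.png

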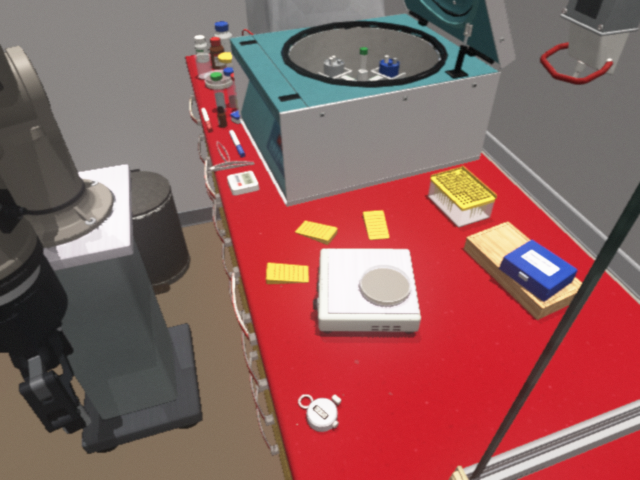

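View pics/wrist1.png

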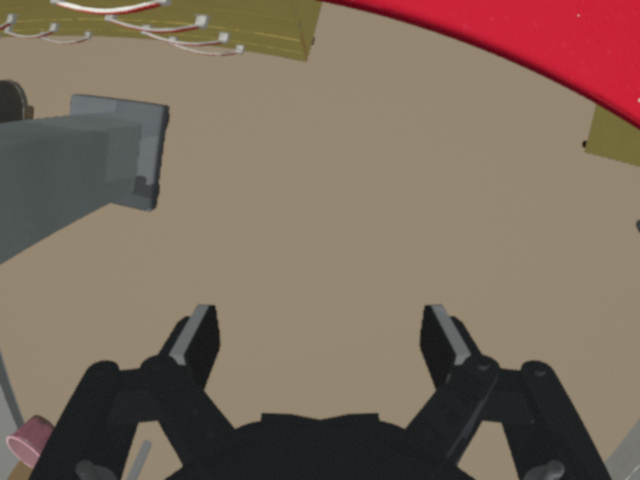

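The side view shows the white warmer around (368,290) and three yellow wedges at (287,273), (317,231) and (375,224). The timer is at (243,182) and the tally counter at (321,412). Next I'll measure them.

```bash
python3 - <<'E'
from h import *
for n in ['side','scene']:
    f=load(n); P=cloud(f); im=f['image'].astype(int)
    hsv=cv2.cvtColor(f['image'],cv2.COLOR_RGB2HSV)
    y=((hsv[...,0]>22)&(hsv[...,0]<35)&(hsv[...,1]>120)&(hsv[...,2]>120)&(P[...,2]>-.01)&(P[...,2]<0.03)&(f['range_z']>0)).astype(np.uint8)
    k,l,s,c=cv2.connectedComponentsWithStats(y)
    for i in range(1,k):
        if s[i,4]<60: continue
        q=P[l==i]; rect=cv2.minAreaRect((q[:,:2]*1000).astype(np.float32))
        A=np.c_[q[:,:2]-q[:,:2].mean(0),np.ones(len(q))]; co=np.linalg.lstsq(A,q[:,2],rcond=None)[0]
        print(n,c[i].round(),s[i,4],'mean',q.mean(0).round(4),'rect',np.round(rect[0],1),np.round(rect[1],1),round(rect[2],1),'grad',co.round(3),'z',q[:,2].min().round(4),q[:,2].max().round(4))
    red=(hsv[...,1]>180)&((hsv[...,0]<8)|(hsv[...,0]>172))&(abs(P[...,2])<.03)
    print('table z',np.median(P[...,2][red]))
    if n=='side':
        for (u,v) in [(320,251),(409,249),(419,320),(318,320),(318,331),(419,331),(385,285),(388,268),(321,412),(243,182)]:
            print(u,v,P[v,u].round(4))
E
python3 - <<'E'
import cv2
im=cv2.imread('pics/side1.png'); cv2.imwrite('pics/side1c.png',cv2.resize(im[200:350,240:440],None,fx=4,fy=4,interpolation=cv2.INTER_CUBIC))
E
```

```text
side [376. 224.] 518 mean [ 0.6562 -0.2694  0.0067] rect [ 656.7 -268.2] [80.2 42.1] 78.8 grad [0.026 0.141 0.007] z -0.0013 0.0139
side [317. 230.] 437 mean [ 0.5297 -0.2484  0.0073] rect [ 529.1 -246.7] [45.  79.1] 44.0 grad [ 0.092 -0.117  0.007] z -0.0006 0.0156
side [287. 272.] 633 mean [ 0.4401 -0.3484  0.0071] rect [ 440.3 -348. ] [45.6 76.8] 73.9 grad [-0.146  0.035  0.007] z -0.0007 0.0147
table z -0.0009626299606586008
320 251 [ 0.5209 -0.302  -0.0025]
409 249 [ 0.6961 -0.3539 -0.0015]
419 320 [ 0.6135 -0.5569  0.0455]
318 320 [ 0.4653 -0.4698 -0.0021]
318 331 [ 0.4583 -0.4927 -0.0021]
419 331 [ 6.240e-01 -5.482e-01  2.000e-04]
385 285 [ 0.5797 -0.4887  0.0708]
388 268 [ 0.6002 -0.4536  0.0711]
321 412 [ 0.4157 -0.6482  0.0209]
243 182 [ 0.4122 -0.0394  0.0156]
scene [365. 268.] 483 mean [ 0.4349 -0.3404  0.0059] rect [ 440.4 -345.4] [46.3 81. ] 73.1 grad [-0.109 -0.021  0.006] z -0.0015 0.0138
scene [306. 282.] 369 mean [ 0.52   -0.2435  0.0049] rect [ 526.4 -245.4] [35.6 78.2] 42.3 grad [ 0.104 -0.107  0.005] z -0.0019 0.0131
table z -0.0019988741301203428
```

View pics/side1c.png

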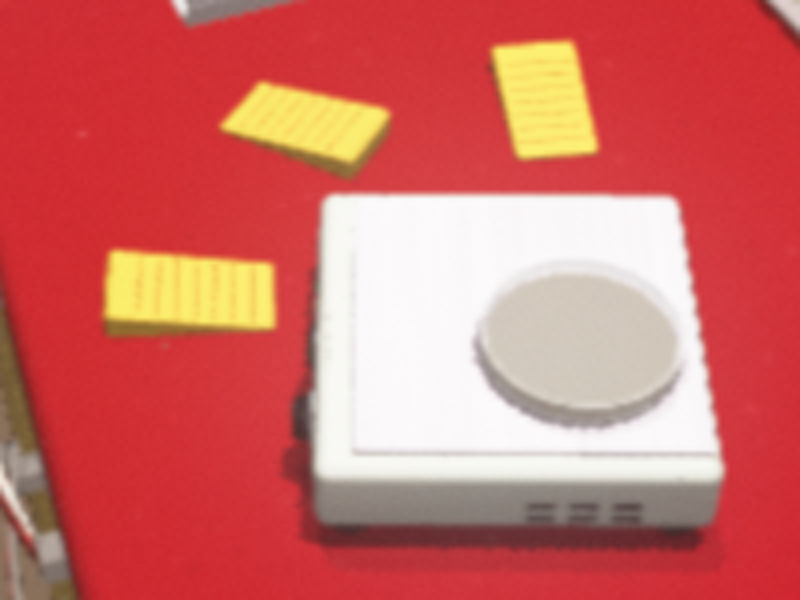

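```bash
cat > warm.py <<'E'
from h import *
from scipy.optimize import least_squares
def warmer(name='side',f=None):
    f=f or load(name); P=cloud(f)
    sel=(P[...,2]>.044)&(P[...,2]<.064)&(P[...,0]>.4)&(P[...,0]<.75)&(P[...,1]>-.62)&(P[...,1]<-.28)&(f['image'].min(-1)>120)
    k,l,s,c=cv2.connectedComponentsWithStats(sel.astype(np.uint8)); i=1+np.argmax(s[1:,4]); q=P[l==i]
    rect=cv2.minAreaRect((q[:,:2]*1000).astype(np.float32))
    return f,P,l==i,q,rect
if __name__=='__main__':
    for n in ['side','scene']:
        f,P,m,q,rect=warmer(n)
        A=np.c_[q[:,:2]-q[:,:2].mean(0),np.ones(len(q))]; co=np.linalg.lstsq(A,q[:,2],rcond=None)[0]
        print(n,len(q),rect,cv2.boxPoints(rect).round(1).tolist(),co.round(4))
        # robust percentiles in rotated frame
        a=np.deg2rad(rect[2]); 
        for a in np.deg2rad(rect[2]+np.arange(-3,3.1,1)):
            M=np.array([[np.cos(a),np.sin(a)],[-np.sin(a),np.cos(a)]]); t=q[:,:2]@M.T
            lo=np.percentile(t,.5,axis=0);hi=np.percentile(t,99.5,axis=0); print(np.rad2deg(a).round(1),((hi-lo)*1000).round(1),(M.T@((lo+hi)/2)).round(4))
E
python3 warm.py
```

```text
side 5241 ((561.5665283203125, -453.0574035644531), (171.54270935058594, 171.09161376953125), 71.59185791015625) [[453.29998779296875, -507.3999938964844], [615.5999755859375, -561.5], [669.7999877929688, -398.70001220703125], [507.5, -344.70001220703125]] [0.0135 0.01   0.0534]
68.6 [170.2 170.8] [ 0.5612 -0.4546]
69.6 [169.2 169.4] [ 0.5613 -0.4543]
70.6 [168.  168.6] [ 0.5611 -0.4542]
71.6 [167.2 168.2] [ 0.5611 -0.454 ]
72.6 [167.5 168.5] [ 0.561 -0.454]
73.6 [168.3 169.1] [ 0.5606 -0.4543]
74.6 [170.  170.6] [ 0.5604 -0.4544]
scene 2180 ((560.208740234375, -448.96527099609375), (171.69912719726562, 166.45840454101562), 71.22281646728516) [[453.79998779296875, -503.5], [611.4000244140625, -557.0], [666.5999755859375, -394.5], [509.0, -340.8999938964844]] [ 0.0328 -0.0305  0.0527]
68.2 [166.6 163.2] [ 0.5577 -0.4473]
69.2 [166.3 162.2] [ 0.5585 -0.4472]
70.2 [165.3 161.8] [ 0.5592 -0.447 ]
71.2 [164.6 161.8] [ 0.5598 -0.4464]
72.2 [163.9 162. ] [ 0.5601 -0.4458]
73.2 [163.4 162.7] [ 0.5601 -0.4448]
74.2 [162.7 164. ] [ 0.56   -0.4437]
```

Run:
```python
from h import *
o=r.get_obs(); M=R.from_rotvec(o['orientation']).as_matrix(); print(M.round(3))
z=M[:,2]; print('yaw z',np.rad2deg(np.arctan2(z[1],z[0])),'yaw x',np.rad2deg(np.arctan2(M[1,0],M[0,0])))
```

```text
[[-0.974 -0.     0.226]
 [-0.226  0.001 -0.974]
 [ 0.    -1.    -0.001]]
yaw z -76.95024433809769 yaw x -166.95023584145258
```

Request:
jog_arm:
  motion:
    - [0,[0,0,0],[0,6,0]]
    - [0,[0,0,0],[0,6,0]]
    - [0,[0,0,0],[0,6,0]]
    - [0,[0,0,0],[0,6,0]]
    - [0,[0,0,0],[0,6,0]]
    - [0,[-0.02,0,-0.03],[0,0,0]]
    - [0,[-0.02,0,-0.03],[0,0,0]]
    - [0,[-0.02,0,-0.03],[0,0,0]]
    - [0,[-0.02,0,-0.03],[0,0,0]]
    - [0,[-0.02,0,-0.03],[0,0,0]]
  force: 40

```text
clock: 0.98
tcp_pos: [0.2929, -0.5418, 0.25]
orientation: [-0.307, -2.063, 2.062]
contact_force: [0.4, 0.5, 0.0]
grip_width: 0.0002
```

Request:
jog_arm:
  motion:
    - [0,[-0.023,0,-0.0336],[0,0,0]]
    - [0,[-0.023,0,-0.0336],[0,0,0]]
    - [0,[-0.023,0,-0.0336],[0,0,0]]
    - [0,[-0.023,0,-0.0336],[0,0,0]]
    - [0,[-0.023,0,-0.0336],[0,0,0]]
    - [0,[-0.023,0,-0.0336],[0,0,0]]
    - [0,[-0.023,0,-0.0336],[0,0,0]]
    - [0,[0,0.04,0],[0,0,0]]
    - [0,[0,0.04,0],[0,0,0]]
    - [0,[0,0.04,0],[0,0,0]]

```text
clock: 1.82
tcp_pos: [0.5156, -0.3643, 0.1294]
orientation: [-0.307, -2.064, 2.065]
contact_force: [0.8, -0.9, -0.1]
grip_width: 0.0001
```

Run:
```python
from h import *
o=r.get_obs();print(o['tcp_pos'],o['contact_force'],o['clock'])
grab('side','side2.png'); grab('wrist','wrist2.png');grab('scene','scene2.png')
im=cv2.imread('pics/side2.png'); cv2.imwrite('pics/side2c.png',cv2.resize(im[150:350,200:440],None,fx=3,fy=3,interpolation=cv2.INTER_CUBIC))
im=cv2.imread('pics/scene2.png'); cv2.imwrite('pics/scene2c.png',cv2.resize(im[130:330,240:480],None,fx=3,fy=3,interpolation=cv2.INTER_CUBIC))
o=r.get_obs();print(o['tcp_pos'],o['contact_force'],o['clock'])
```

```text
[ 0.51555003 -0.36428133  0.12939824] [ 0.83205113 -0.94093035 -0.12863887] 1.8167
[ 0.51224751 -0.36385002  0.12753583] [-0.55535576 -0.67876231  0.4780443 ] 1.9667
```

View pics/side2c.png

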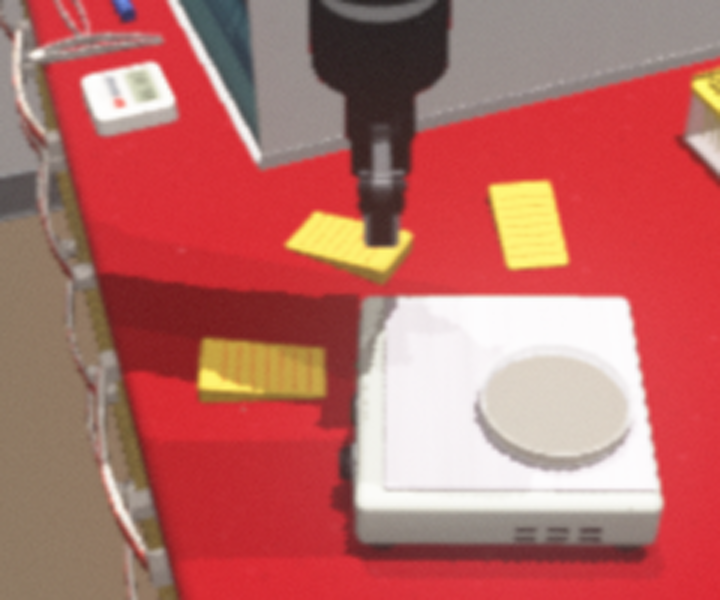

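View pics/scene2c.png

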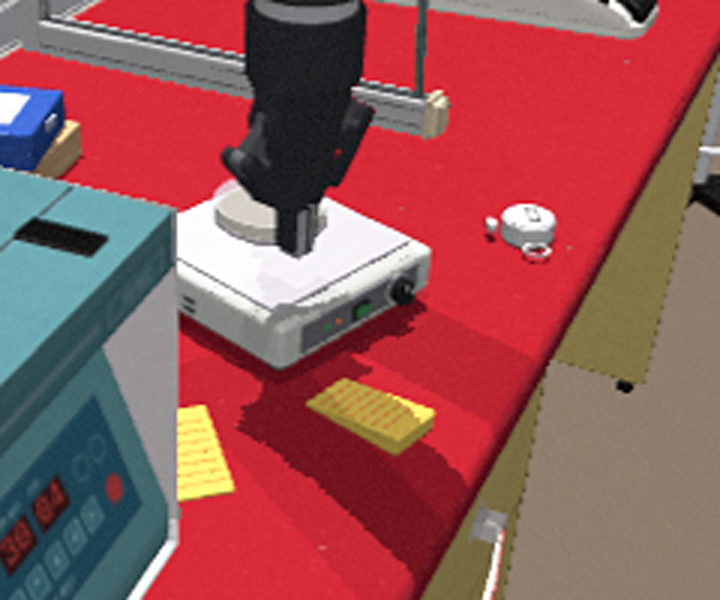

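View pics/wrist2.png

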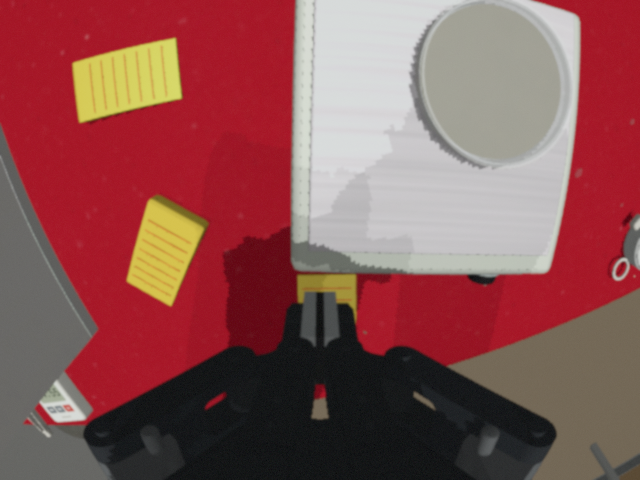

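Request:
jog_arm:
  motion:
    - [0,[-0.014,0,-0.001],[0,0,0]]
    - [0,[0,0.015,0],[0,0,0]]
    - [0,[0,0.015,0],[0,0,0]]
    - [0,[0,0.012,0],[0,0,0]]
    - [0,[0,0,0],[0,0,0]]
    - [0,[0,0,0],[0,0,0]]

```text
clock: 2.47
tcp_pos: [0.5284, -0.3688, 0.0895]
orientation: [-0.309, -2.062, 2.063]
contact_force: [-0.5, 0.2, -0.5]
grip_width: -0.0008
```

```bash
cat > st.py <<'E'
from h import *
def avg(n=4):
    L=[];Fs=[]
    for i in range(n):
        o=r.get_obs();L.append(o['tcp_pos']);Fs.append(o['contact_force'])
        if i<n-1: r.grab_frame('wrist')
    print('t',o['clock'],'last',L[-1].round(4),'F',np.mean(Fs,0).round(2),'sd',np.std(Fs,0).round(2),'z',(np.array(L)[:,2]*1000).round(2))
    return np.mean(Fs,0)
if __name__=='__main__': avg()
E
python3 st.py
```

```text
t 2.6167 last [ 0.5288 -0.369   0.0899] F [ 0.21 -0.14 -0.11] sd [0.89 0.37 0.33] z [89.52 89.91 90.   89.88]
```

Request:
jog_arm:
  motion:
    - [0,[0,0.01,0],[0,0,0]]
    - [0,[0,0.001,0],[0,0,0]]
    - [0,[0,0.001,0],[0,0,0]]
    - [0,[0,0,0],[0,0,0]]

```text
clock: 2.95
tcp_pos: [0.5278, -0.3681, 0.0759]
orientation: [-0.306, -2.062, 2.062]
contact_force: [0.2, 0.3, -0.1]
grip_width: 0.0
```

```bash
python3 st.py
```

```text
t 3.1 last [ 0.5281 -0.3683  0.0763] F [-0.26  0.51 -0.04] sd [0.42 0.13 0.75] z [75.86 76.08 76.26 76.33]
```

Request:
jog_arm:
  motion:
    - [0,[0,0.001,0],[0,0,0]]
    - [0,[0,0,0],[0,0,0]]

```text
clock: 3.27
tcp_pos: [0.5281, -0.3683, 0.0753]
orientation: [-0.307, -2.062, 2.062]
contact_force: [-0.1, -0.3, -0.1]
grip_width: 0.0002
```

Request:
jog_arm:
  motion:
    - [0,[0,0.001,0],[0,0,0]]
    - [0,[0,0,0],[0,0,0]]

```text
clock: 3.43
tcp_pos: [0.528, -0.368, 0.0743]
orientation: [-0.307, -2.063, 2.062]
contact_force: [-1.2, 1.4, 2.4]
grip_width: 0.0
```

Request:
jog_arm:
  motion:
    - [0,[0,0.001,0],[0,0,0]]
    - [0,[0,0,0],[0,0,0]]

```text
clock: 3.6
tcp_pos: [0.528, -0.3678, 0.0733]
orientation: [-0.306, -2.063, 2.062]
contact_force: [-1.2, 3.1, 4.1]
grip_width: -0.0001
```

Request:
jog_arm:
  motion:
    - [0,[0,0.001,0],[0,0,0]]
    - [0,[0,0,0],[0,0,0]]

```text
clock: 3.77
tcp_pos: [0.5281, -0.3678, 0.0722]
orientation: [-0.307, -2.063, 2.062]
contact_force: [-1.4, 3.0, 3.1]
grip_width: -0.0001
```

Request:
jog_arm:
  motion:
    - [0,[0,0.001,0],[0,0,0]]
    - [0,[0,0,0],[0,0,0]]

```text
clock: 3.93
tcp_pos: [0.5282, -0.3679, 0.0712]
orientation: [-0.307, -2.063, 2.062]
contact_force: [-2.2, 4.5, 3.7]
grip_width: 0.0001
```

Request:
jog_arm:
  motion:
    - [0,[0,0.001,0],[0,0,0]]
    - [0,[0,0,0],[0,0,0]]

```text
clock: 4.1
tcp_pos: [0.5282, -0.3681, 0.0702]
orientation: [-0.307, -2.063, 2.062]
contact_force: [-0.9, 3.0, 4.7]
grip_width: -0.0003
```

Request:
jog_arm:
  motion:
    - [0,[0,0.001,0],[0,0,0]]
    - [0,[0,0,0],[0,0,0]]

```text
clock: 4.27
tcp_pos: [0.5283, -0.368, 0.0697]
orientation: [-0.307, -2.063, 2.062]
contact_force: [-1.7, 5.0, 7.6]
grip_width: -0.0002
```

Request:
jog_arm:
  motion:
    - [0,[0,0.001,0],[0,0,0]]
    - [0,[0,0,0],[0,0,0]]

```text
clock: 4.43
tcp_pos: [0.5283, -0.368, 0.0694]
orientation: [-0.307, -2.063, 2.062]
contact_force: [-3.5, 6.1, 14.4]
grip_width: -0.0002
```

Request:
jog_arm:
  motion:
    - [0,[0,-0.001,0],[0,0,0]]
    - [0,[0,-0.0015,0],[0,0,0]]
    - [0,[0,-0.002,0],[0,0,0]]
    - [0,[0,-0.002,0],[0,0,0]]
    - [0,[0,-0.015,0],[0,0,0]]
    - [0,[0,-0.022,0],[0,0,0]]
    - [0,[0.039,0,0],[0,0,0]]
    - [0,[0.038,0,0],[0,0,0]]
    - [0,[0.038,0,0.003],[0,0,0]]
    - [0,[0.038,0,0.004],[0,0,0]]

```text
clock: 5.27
tcp_pos: [0.378, -0.33, 0.1117]
orientation: [-0.307, -2.062, 2.063]
contact_force: [-0.2, -0.0, -0.9]
grip_width: -0.0001
```

```bash
cat > wd.py <<'E'
from h import *
from warm import warmer
def wedge(n,xmax=.8):
    f=load(n);P=cloud(f);hsv=cv2.cvtColor(f['image'],cv2.COLOR_RGB2HSV)
    y=((hsv[...,0]>20)&(hsv[...,0]<36)&(hsv[...,1]>100)&(hsv[...,2]>70)&(P[...,2]>-.01)&(P[...,2]<0.03)&(f['range_z']>0)).astype(np.uint8)
    k,l,s,c=cv2.connectedComponentsWithStats(y)
    for i in range(1,k):
        if s[i,4]<60: continue
        q=P[l==i]; rect=cv2.minAreaRect((q[:,:2]*1000).astype(np.float32))
        print(n,c[i].round(),s[i,4],'rect',np.round(rect[0],1),np.round(rect[1],1),round(rect[2],1))
if __name__=='__main__':
    import sys
    t=sys.argv[1]
    o=r.get_obs();print(o['tcp_pos'],o['contact_force'],o['clock']); M=R.from_rotvec(o['orientation']).as_matrix(); print('-x yaw',np.rad2deg(np.arctan2(-M[1,0],-M[0,0])),M[:,1])
    for n in ['side','scene']:
        grab(n,n+t+'.png'); wedge(n)
        rect=warmer(n)[4]; print(rect)
        im=cv2.imread('pics/'+n+t+'.png'); im=im[180:340,230:430] if n=='side' else im[160:320,260:460]
        cv2.imwrite('pics/'+n+t+'c.png',cv2.resize(im,None,fx=3,fy=3,interpolation=cv2.INTER_CUBIC))
    a=cv2.imread('pics/side'+t+'c.png');b=cv2.imread('pics/scene'+t+'c.png')
    cv2.imwrite('pics/both'+t+'.png',cv2.resize(np.hstack([a,b]),None,fx=.66,fy=.66,interpolation=cv2.INTER_AREA))
    o=r.get_obs();print(o['tcp_pos'],o['contact_force'],o['clock'])
E
python3 wd.py 3
```

```text
[ 0.3779956  -0.33002764  0.1116756 ] [-0.18722061 -0.04436779 -0.93161415] 5.2667
-x yaw -16.932828751734014 [-8.77650291e-07 -4.79704752e-04 -9.99999885e-01]
side [376. 225.] 547 rect [ 657.  -268.7] [80.2 42.8] 79.1
side [317. 230.] 481 rect [ 528.9 -246.6] [46.8 82.7] 41.5
side [287. 273.] 677 rect [ 440.  -348.3] [45.3 77.3] 73.6
((560.761962890625, -453.37213134765625), (170.9605712890625, 172.61041259765625), 71.41427612304688)
scene [364. 268.] 515 rect [ 440.6 -345.6] [48.2 80.8] 73.0
scene [306. 282.] 421 rect [ 522.7 -256. ] [34.9 97.4] 29.1
((560.665771484375, -447.9678649902344), (169.8994598388672, 169.01258850097656), 71.22184753417969)
[ 0.37171416 -0.32950986  0.11071236] [ 0.19872617 -0.50647816 -0.12170818] 5.3667
```

View pics/both3.png

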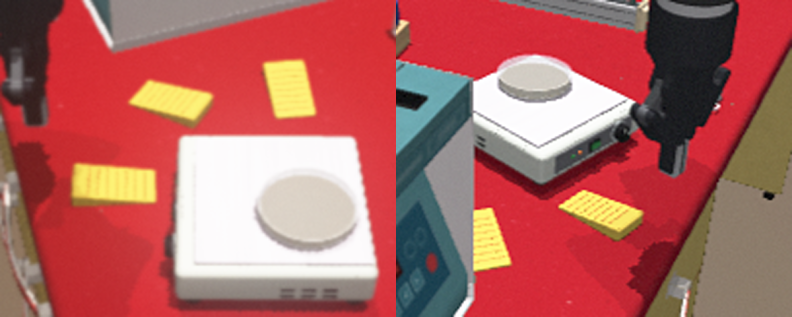

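Request:
jog_arm:
  motion:
    - [0,[0,0.03,0],[0,0,0]]
    - [0,[0,0.03,0],[0,0,0]]
    - [0,[0,0.015,0],[0,0,0]]
    - [0,[0,0.008,0],[0,0,0]]
    - [0,[0,0.003,0],[0,0,0]]
    - [0,[0,0,0],[0,0,0]]
    - [0,[0,0,0],[0,0,0]]

```text
clock: 5.95
tcp_pos: [0.3803, -0.331, 0.0265]
orientation: [-0.309, -2.062, 2.064]
contact_force: [-0.1, -0.2, 0.4]
grip_width: -0.0002
```

```bash
python3 st.py
```

```text
t 6.1 last [ 0.3804 -0.3309  0.0268] F [ 0.31 -0.07  0.21] sd [0.3  0.21 0.19] z [26.47 26.72 26.81 26.78]
```

Request:
jog_arm:
  motion:
    - [0,[0,0.003,0],[0,0,0]]
    - [0,[-0.005,0,0],[0,0,0]]
    - [0,[-0.005,0,0],[0,0,0]]
    - [0,[-0.006,0,0],[0,0,0]]
    - [0,[-0.006,0,0],[0,0,0]]
    - [0,[-0.006,0,0],[0,0,0]]
    - [0,[-0.005,0,0],[0,0,0]]
    - [0,[-0.004,0,0],[0,0,0]]
    - [0,[-0.003,0,0],[0,0,0]]
    - [0,[0,0,0],[0,0,0]]

```text
clock: 6.93
tcp_pos: [0.4188, -0.3422, 0.0228]
orientation: [-0.308, -2.063, 2.063]
contact_force: [1.0, 0.4, 0.1]
grip_width: 0.0002
```

```bash
python3 wd.py 4; python3 st.py
```

```text
[ 0.41879653 -0.3422416   0.02282807] [1.04474407 0.39655533 0.1099382 ] 6.9333
-x yaw -16.93127419910406 [ 6.62520779e-04 -2.69067413e-04 -9.99999744e-01]
side [376. 224.] 548 rect [ 656.5 -268.5] [78.1 42.6] 78.8
side [317. 230.] 483 rect [ 528.6 -246.5] [44.4 83.6] 43.3
side [300. 273.] 550 rect [ 463.6 -356. ] [46.6 67.2] 74.7
((561.5404663085938, -453.5817565917969), (171.58180236816406, 171.2409210205078), 71.50662994384766)
scene [352. 262.] 411 rect [ 466.3 -352.9] [43.7 88.9] 71.5
scene [306. 282.] 423 rect [ 522.6 -256. ] [34.9 98. ] 29.1
((556.5806274414062, -427.96807861328125), (142.57388305664062, 191.1724395751953), 29.090059280395508)
[ 0.41794594 -0.34205415  0.0227399 ] [ 1.14712243 -0.15166755  0.23787454] 7.0333
t 7.1833 last [ 0.4176 -0.342   0.0228] F [ 0.07 -0.07 -0.14] sd [0.65 0.38 0.29] z [22.74 22.73 22.76 22.77]
```

View pics/both4.png

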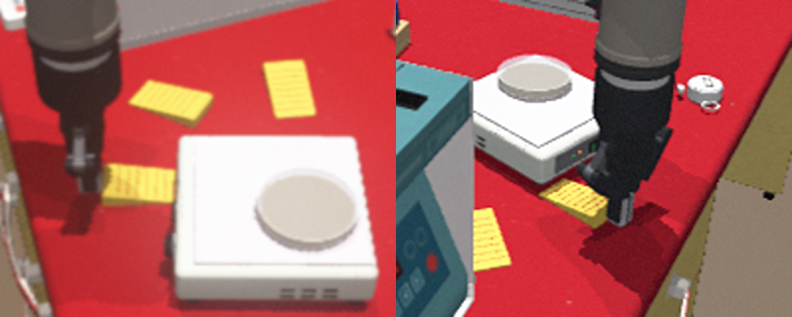

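Request:
jog_arm:
  motion:
    - [0,[-0.003,0,0],[0,0,0]]
    - [0,[-0.004,0,0],[0,0,0]]
    - [0,[-0.005,0,0],[0,0,0]]
    - [0,[-0.004,0,0],[0,0,0]]
    - [0,[-0.003,0,0],[0,0,0]]
    - [0,[-0.002,0,0],[0,0,0]]
    - [0,[-0.001,0,0],[0,0,0]]
    - [0,[0,0,0],[0,0,0]]
    - [0,[0,0,0],[0,0,0]]

```text
clock: 7.93
tcp_pos: [0.4389, -0.3485, 0.0228]
orientation: [-0.307, -2.062, 2.062]
contact_force: [0.4, 0.6, 0.4]
grip_width: 0.0002
```

```bash
python3 wd.py 5; python3 st.py
```

```text
[ 0.43894921 -0.34848104  0.02278324] [0.44219161 0.63040301 0.36379206] 7.9333
-x yaw -16.950804872791835 [-6.13444053e-05  4.66854196e-06 -9.99999998e-01]
side [376. 225.] 547 rect [ 656.7 -269.2] [79.3 43.3] 78.6
side [318. 231.] 457 rect [ 529.6 -247.7] [44.9 79.6] 43.4
side [306. 272.] 373 rect [ 474.3 -359.9] [44.4 47.8] 73.8
((560.5927734375, -453.7269287109375), (170.53079223632812, 172.6429901123047), 71.43529510498047)
scene [345. 259.] 338 rect [ 486.2 -357.5] [44.8 84.3] 69.8
scene [306. 282.] 421 rect [ 522.2 -255.3] [34.9 96.8] 29.1
((564.9461669921875, -422.91754150390625), (123.04307556152344, 188.69863891601562), 29.093324661254883)
[ 0.4388638  -0.34847455  0.02280729] [0.38310682 0.17832035 0.50956891] 8.0333
t 8.1833 last [ 0.4389 -0.3485  0.0229] F [-0.27 -0.4   0.38] sd [0.56 0.54 0.23] z [22.81 22.78 22.81 22.85]
```

View pics/both5.png

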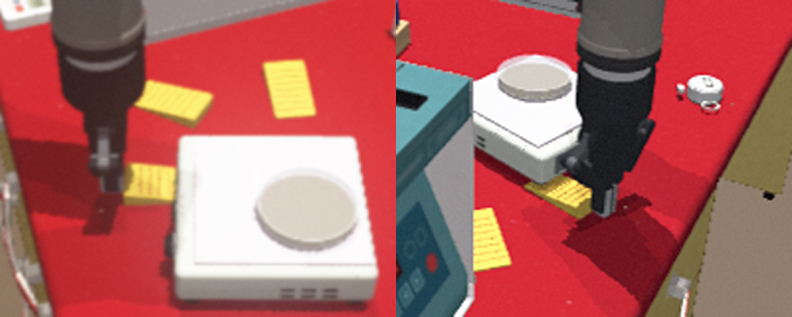

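Request:
jog_arm:
  motion:
    - [0,[-0.002,0,0],[0,0,0]]
    - [0,[-0.002,0,0],[0,0,0]]
    - [0,[-0.001,0,0],[0,0,0]]
    - [0,[-0.001,0,0],[0,0,0]]
    - [0,[0,0,0],[0,0,0]]

```text
clock: 8.6
tcp_pos: [0.4451, -0.3503, 0.0228]
orientation: [-0.308, -2.063, 2.063]
contact_force: [0.9, -0.3, -0.5]
grip_width: 0.0
```

```bash
python3 st.py
```

```text
t 8.75 last [ 0.4448 -0.3502  0.0228] F [ 0.2  -0.2  -0.08] sd [0.52 0.57 0.66] z [22.83 22.8  22.82 22.8 ]
```

Request:
jog_arm:
  motion:
    - [0,[-0.001,0,0],[0,0,0]]
    - [0,[-0.001,0,0],[0,0,0]]

```text
clock: 8.92
tcp_pos: [0.4466, -0.3508, 0.0228]
orientation: [-0.307, -2.062, 2.062]
contact_force: [-0.0, -0.0, 0.1]
grip_width: 0.0004
```

Request:
jog_arm:
  motion:
    - [0,[-0.001,0,0],[0,0,0]]
    - [0,[0,0,0],[0,0,0]]

```text
clock: 9.08
tcp_pos: [0.4479, -0.3512, 0.0228]
orientation: [-0.308, -2.062, 2.063]
contact_force: [0.1, -0.5, -0.5]
grip_width: -0.0001
```

Request:
jog_arm:
  motion:
    - [0,[-0.001,0,0],[0,0,0]]
    - [0,[0,0,0],[0,0,0]]

```text
clock: 9.25
tcp_pos: [0.4488, -0.3514, 0.0228]
orientation: [-0.307, -2.062, 2.063]
contact_force: [-0.0, -0.7, 0.3]
grip_width: -0.0003
```

Request:
jog_arm:
  motion:
    - [0,[-0.001,0,0],[0,0,0]]
    - [0,[0,0,0],[0,0,0]]

```text
clock: 9.42
tcp_pos: [0.4497, -0.3518, 0.0228]
orientation: [-0.307, -2.062, 2.063]
contact_force: [0.5, -0.2, 0.1]
grip_width: -0.0002
```

Request:
jog_arm:
  motion:
    - [0,[-0.001,0,0],[0,0,0]]
    - [0,[0,0,0],[0,0,0]]

```text
clock: 9.58
tcp_pos: [0.4507, -0.352, 0.0228]
orientation: [-0.307, -2.062, 2.063]
contact_force: [-0.7, -1.3, -0.5]
grip_width: -0.0001
```

Request:
jog_arm:
  motion:
    - [0,[-0.001,0,0],[0,0,0]]
    - [0,[0,0,0],[0,0,0]]

```text
clock: 9.75
tcp_pos: [0.4517, -0.3523, 0.0228]
orientation: [-0.307, -2.062, 2.063]
contact_force: [-0.4, 0.7, 0.4]
grip_width: 0.0
```

```bash
python3 st.py
```

```text
t 9.9 last [ 0.4515 -0.3523  0.0228] F [ 0.05  0.16 -0.15] sd [0.38 0.39 0.89] z [22.84 22.83 22.83 22.82]
```

Request:
jog_arm:
  motion:
    - [0,[-0.001,0,0],[0,0,0]]
    - [0,[-0.001,0,0],[0,0,0]]

```text
clock: 10.07
tcp_pos: [0.4533, -0.3529, 0.0228]
orientation: [-0.307, -2.062, 2.062]
contact_force: [-0.8, 1.0, 0.0]
grip_width: -0.0002
```

Request:
jog_arm:
  motion:
    - [0,[-0.001,0,0],[0,0,0]]
    - [0,[0,0,0],[0,0,0]]

```text
clock: 10.23
tcp_pos: [0.4546, -0.3532, 0.0228]
orientation: [-0.307, -2.062, 2.063]
contact_force: [-0.5, 0.1, 0.7]
grip_width: 0.0001
```

Request:
jog_arm:
  motion:
    - [0,[-0.001,0,0],[0,0,0]]
    - [0,[0,0,0],[0,0,0]]

```text
clock: 10.4
tcp_pos: [0.4552, -0.3534, 0.0228]
orientation: [-0.307, -2.062, 2.062]
contact_force: [-0.8, 0.3, 1.1]
grip_width: -0.0001
```

```bash
python3 st.py
```

```text
t 10.55 last [ 0.4551 -0.3534  0.0228] F [-0.82  0.04  0.24] sd [0.21 0.36 0.57] z [22.8  22.78 22.81 22.76]
```

Request:
jog_arm:
  motion:
    - [0,[-0.001,0,0],[0,0,0]]
    - [0,[0,0,0],[0,0,0]]

```text
clock: 10.72
tcp_pos: [0.4558, -0.3537, 0.0227]
orientation: [-0.306, -2.062, 2.062]
contact_force: [-2.0, 0.8, 1.5]
grip_width: 0.0001
```

```bash
python3 st.py
```

```text
t 10.8667 last [ 0.4559 -0.3537  0.0227] F [-2.37  0.9   1.41] sd [0.34 0.53 0.2 ] z [22.71 22.71 22.69 22.72]
```

Request:
jog_arm:
  motion:
    - [0,[-0.001,0,0],[0,0,0]]
    - [0,[0,0,0],[0,0,0]]

```text
clock: 11.03
tcp_pos: [0.4565, -0.3539, 0.0227]
orientation: [-0.306, -2.062, 2.061]
contact_force: [-3.6, 1.9, 3.5]
grip_width: 0.0
```

```bash
python3 st.py
```

```text
t 11.1833 last [ 0.4566 -0.3539  0.0227] F [-4.1   1.15  2.76] sd [0.73 0.5  0.5 ] z [22.67 22.66 22.66 22.69]
```

Request:
jog_arm:
  motion:
    - [0,[0.003,0,0],[0,0,0]]
    - [0,[0.012,0,0],[0,0,0]]
    - [0,[0,-0.035,0],[0,0,0]]
    - [0,[0,-0.035,0],[0,0,0]]
    - [0,[-0.03,0,-0.002],[0,0,0]]
    - [0,[-0.03,0,-0.003],[0,0,0]]
    - [0,[-0.02,0,-0.002],[0,0,0]]
    - [0,[-0.008,0.008,0],[0,0,0]]
    - [0,[0,0,0],[0,0,0]]
    - [0,[0,0,0],[0,0,0]]

```text
clock: 12.02
tcp_pos: [0.5279, -0.3682, 0.0835]
orientation: [-0.305, -2.062, 2.061]
contact_force: [-0.9, 0.2, -0.6]
grip_width: -0.0002
```

```bash
python3 wd.py 6; python3 st.py
```

```text
[ 0.52794411 -0.36819005  0.08347282] [-0.913682    0.20468089 -0.58688861] 12.0167
-x yaw -16.946588766847373 [-1.92680789e-03  9.45503634e-04 -9.99997697e-01]
side [376. 225.] 549 rect [ 657.2 -269.3] [78.7 44. ] 79.6
side [313. 230.] 386 rect [ 527.4 -244.9] [45.6 78.4] 42.2
side [310. 272.] 164 rect [ 483.1 -363.2] [42.6 28.8] 73.0
((561.2855224609375, -453.85809326171875), (169.8809051513672, 170.9992218017578), 71.53458404541016)
scene [342. 256.] 314 rect [ 505.3 -364.7] [46.2 79.5] 73.1
scene [306. 282.] 419 rect [ 527.6 -252.7] [35.9 93.2] 37.1
((559.5137329101562, -448.8062744140625), (172.48233032226562, 167.7891845703125), 70.23678588867188)
[ 0.52726089 -0.36865076  0.08411781] [-0.01917316 -0.41630665 -0.04257943] 12.1167
t 12.2667 last [ 0.528  -0.3689  0.0849] F [ 0.38 -0.21 -0.07] sd [0.43 0.42 0.29] z [84.12 84.42 84.67 84.85]
```

View pics/both6.png

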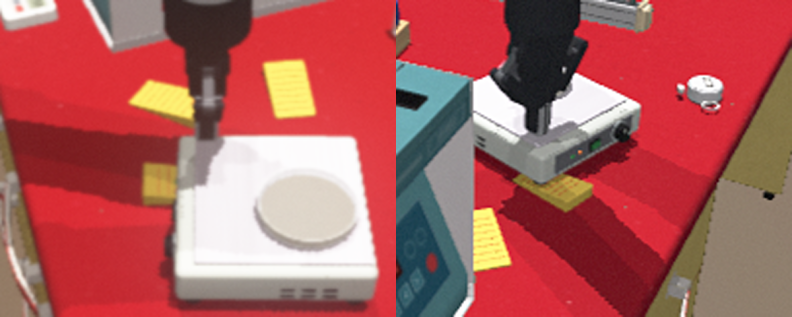

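Request:
jog_arm:
  motion:
    - [0,[0,0.004,0],[0,0,0]]
    - [0,[0,0.003,0],[0,0,0]]
    - [0,[0,0.001,0],[0,0,0]]
    - [0,[0,0,0],[0,0,0]]
    - [0,[0,0,0],[0,0,0]]

```text
clock: 12.68
tcp_pos: [0.529, -0.3686, 0.0766]
orientation: [-0.307, -2.062, 2.062]
contact_force: [-0.2, -1.0, -0.9]
grip_width: 0.0003
```

```bash
python3 st.py
```

```text
t 12.8333 last [ 0.5291 -0.3687  0.0769] F [-0.41  0.01 -0.37] sd [0.21 0.63 0.47] z [76.63 76.77 76.85 76.9 ]
```

Request:
jog_arm:
  motion:
    - [0,[0,0.001,0],[0,0,0]]
    - [0,[0,0,0],[0,0,0]]

```text
clock: 13.0
tcp_pos: [0.529, -0.3686, 0.0757]
orientation: [-0.307, -2.062, 2.062]
contact_force: [-0.3, -0.2, 0.1]
grip_width: -0.0
```

Request:
jog_arm:
  motion:
    - [0,[0,0.001,0],[0,0,0]]
    - [0,[0,0,0],[0,0,0]]

```text
clock: 13.17
tcp_pos: [0.5291, -0.3686, 0.0751]
orientation: [-0.308, -2.062, 2.062]
contact_force: [-0.4, 0.4, 3.5]
grip_width: -0.0002
```

Request:
jog_arm:
  motion:
    - [0,[0,0.0005,0],[0,0,0]]
    - [0,[0,0,0],[0,0,0]]

```text
clock: 13.33
tcp_pos: [0.5292, -0.3687, 0.075]
orientation: [-0.308, -2.062, 2.063]
contact_force: [-1.9, 0.7, 7.3]
grip_width: -0.0001
```

Request:
jog_arm:
  motion:
    - [0,[0,0.0005,0],[0,0,0]]
    - [0,[0,0,0],[0,0,0]]
    - [0,[0,0,0],[0,0,0]]

```text
clock: 13.58
tcp_pos: [0.5292, -0.3686, 0.075]
orientation: [-0.308, -2.062, 2.063]
contact_force: [-3.5, 1.9, 10.2]
grip_width: -0.0
```

```bash
python3 wd.py 7; python3 st.py; python3 warm.py | grep -v "^[67]"
python3 - <<'E'
from h import *
from warm import warmer
# plane tilt robustly on side cam before (side file overwritten) 
f,P,m,q,rect=warmer('side')
A=lambda q:np.c_[q[:,:2]-q[:,:2].mean(0),np.ones(len(q))]
# table plane
hsv=cv2.cvtColor(f['image'],cv2.COLOR_RGB2HSV)
t=P[(hsv[...,1]>180)&((hsv[...,0]<8)|(hsv[...,0]>172))&(abs(P[...,2])<.02)&(P[...,0]>.42)&(P[...,0]<.75)&(P[...,1]<-.25)&(P[...,1]>-.65)]
plate=q[q[:,2]>np.median(q[:,2])-.0025]
for n,s in [('table',t),('plate',plate)]:
    co=np.linalg.lstsq(A(s),s[:,2],rcond=None)[0]; print(n,len(s),co.round(4))
E
```

```text
[ 0.52917973 -0.36864886  0.07498652] [-3.51150716  1.87523243 10.19551233] 13.5833
-x yaw -16.955167696776765 [ 3.61912115e-04 -8.44706182e-05 -9.99999931e-01]
side [376. 225.] 549 rect [ 657.1 -268.6] [81.5 43.3] 79.3
side [313. 230.] 394 rect [ 528.5 -246.9] [44.4 80.1] 40.5
side [308. 273.] 126 rect [ 481.7 -363.7] [40.4 26.5] 74.6
((561.8583374023438, -453.1123962402344), (171.513671875, 171.08334350585938), 71.24858093261719)
scene [342. 256.] 310 rect [ 506.1 -363. ] [45.7 80.2] 77.3
scene [306. 282.] 420 rect [ 527.8 -252.1] [35.8 91. ] 37.8
((560.2542114257812, -448.9371337890625), (171.78421020507812, 167.89894104003906), 70.3569564819336)
[ 0.5292188  -0.36863206  0.07499277] [-3.12459452  1.89615927 11.55849357] 13.6833
t 13.8333 last [ 0.5292 -0.3687  0.075 ] F [-3.16  2.1  10.39] sd [0.37 0.27 0.8 ] z [74.99 75.   74.98 75.01]
side 5166 ((561.8583374023438, -453.1123962402344), (171.513671875, 171.08334350585938), 71.24858093261719) [[453.29998779296875, -506.79998779296875], [615.2999877929688, -561.7999877929688], [670.4000244140625, -399.3999938964844], [508.3999938964844, -344.3999938964844]] [0.0116 0.0104 0.0534]
scene 1649 ((560.2542114257812, -448.9371337890625), (171.78421020507812, 167.89894104003906), 70.3569564819336) [[452.29998779296875, -501.6000061035156], [610.4000244140625, -558.0999755859375], [668.2000122070312, -396.29998779296875], [510.1000061035156, -339.79998779296875]] [ 0.03   -0.0313  0.0519]
table 19608 [ 0.     -0.0001 -0.0009]
plate 3812 [ 0.003  -0.003   0.0549]
```

View pics/both7.png

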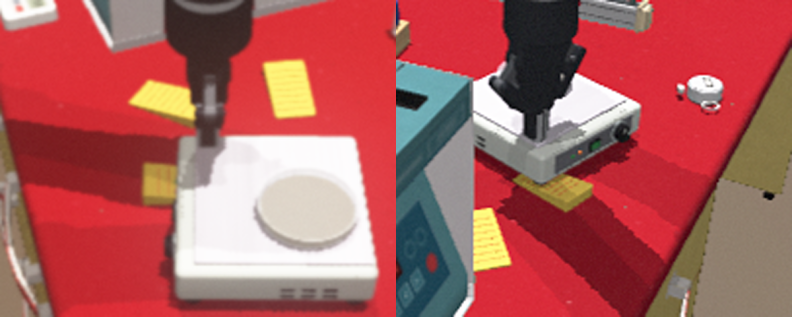

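Run:
```python
from bench import r
r.hand_in(); o=r.get_obs(); print(o['clock'],o['tcp_pos'],o['contact_force'])
```

```text
the job is handed in; nothing more can be done
the job is handed in; nothing more can be done
```

The wedge is under the short foot, and I handed the job in at about 13.8 s of robot time, with the fingertips still pressing the corner at about 10 N. No verdict is reported, so what follows rests on my own checks.

- **First press, before the wedge:** the corner gave way about 5 mm before the foot touched down, which puts the foot roughly 5.7 mm above the worktop.
- **Pushing:** I pushed the rightmost wedge about 65 mm, thin edge first. I stopped when the force rose from about 0 to 4 N, at the upper end of the 2–4 N the wedge should need.
- **Rocking:** under the last press the corner stayed at 56.0 mm (nominal 56 mm) and did not sink between 7 and 10 N.
- **Level:** the slope of the warmer's top in the side camera differed by about 0.002 rad from the start, within the 0.009 rad limit.
- **Placement:** the warmer shows no shift beyond about 1 mm, and the dish, timer and counter look untouched. The grasp point is about 13 mm from the point above the foot.

**Checks that disagreed:**
- The two cameras differ by 3–5 mm on the y position of things.
- The foot sits about 6–8 mm off the wedge's centre line, within the 20 mm allowed.
- The wedge took up the foot about 5 mm farther in than the first press predicted.
- A sideways force of about 4 N remained during the final press, but the measured position stayed steady.

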